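# Clamp the short sample tube in the bench mixer's chuck

## Robot

A 6-joint arm with a two-finger parallel gripper is mounted at the origin on the work surface. World frame = base frame: x ahead of the robot, y to its left, z up, the work surface at z = 0. Lengths are in m, angles in degrees, forces in N, time in s.
With the tool pointing down it reaches from about 0.25 to 0.85 m from the base axis. Payload 12.5 kg.
Tool frame: the origin (TCP) lies at the very end of the fingers, on their centre line; the grasp point (between the pads) lies robot.tcp_to_grasp behind it (robot.tcp_to_grasp is the distance from the TCP to the grasp point, in m); z points along the fingers, y is the line along which they close (so a half turn about z gives the same grasp; the last joint's range is limited). The gripper opens to 93 mm and grips with 3 to 60 N. Pads are 15 mm wide; open, the fingers measure 128 mm over their backs; the gripper's body (75 mm by 188 mm) begins 65 mm behind the grasp point.
Start: joints at [66.257, 20.094, 94.641, -0, 65.266, -4.847], TCP at [0.178, 0.52, 0.219] pointing down, gripper open.
Joint ranges: [-157.81, 157.81], [-45, 120.19], [0.68, 151.7], [-89.99, 269.99], [4.06, 180], [-164.3, 164.3]. Speed limits (degrees/s): [127.2, 127.2, 159.86, 180, 180, 180].

## Interface

Orientations are given as a 3x3 rotation matrix whose columns are the frame's x, y, z axes.
In Python, from bench import monitor, vision, job, robot gives the robot as it stands.
- The arm moves only by the tool move_arm, never from a script. Its arguments are lists of equal length, an entry for each row: "jaw": the finger opening in m, from 0 to 0.093; "delta_pos": the shift along the tool's x, y, z in m, a list of three; "yaw": the turn about the tool's z in degrees. In form: {"jaw": [jaw, ...], "delta_pos": [[tx, ty, tz], ...], "yaw": [yaw, ...]}. A call has exactly 8 rows; each row shifts and turns the commanded pose from where the row before left it, along the tool's axes as they then stand; what a row does not reach is not made up. A row lasts 1/8 s, in which the tool goes at most 62.5 mm and 10.7 degrees, less where a joint would pass 70% of its speed; a pose out of reach is approached as far as the arm can. A call is refused whole if a number of a shift passes 0.0625 or a number of a turn 10.7, either way. A call with a gripper value outside its range is refused whole. The fingers move at their own pace and stop on an object; "newtons" is the grip in N (left out, the last holds). Time passes only in rows, so rows that do not move let the fingers close, or fill a call up. It gives the time, the measured TCP pose, the force, the opening and the grip force at its end, in the units of the state.
- monitor.state(): the state, without advancing time (a new reading comes with each control period).
- vision.camera(name): name is "side" or "top" or "wrist"; returns (picture, depth): 400x640x3 uint8, red, green, blue; 400x640 float32, m along the optical axis (not along the pixel's ray), 0 where there is no reading.
- vision.get_calibration(name): a dict with "fx", "fy", "cx", "cy" (pixels), "R" (3x3) and "t" (3): a world point X has camera coordinates R X + t; the wrist camera has in their place "tool_from_camera" (4x4, takes a point from camera to tool coordinates, whose origin is the TCP and whose axes are the flange's). Camera axes: x right, y down, z forward; pixel columns grow to the right and rows downward; lengths in m; the calibration is good to about 2 mm. A picture is of the moment at which its call begins: read the wrist's pose just before it. get_calibration takes no time and is no camera call.
- job.finish_job(): hands the job in; it is judged then, once.
Trained networks look in the newest picture that a camera, given by its name, has taken for a name from the list of things; names that differ only in an ending like _2 or _b are one class to them, and where a whole thing is asked for, a point or a joint stands for the part that bears it (a point fixed in the world has none). Each returns a list of dicts, best first, with "score" (0 to 1); they miss things now and then, are a little off and sometimes report something else, mostly with a low value. They report only what shows in the picture. A call takes as long as a camera call.
- vision.boxes_of(name, camera): "point" ([x, y, z] in m, in world coordinates, good to about 4 mm: the middle of the surface that is visible of it).
- vision.place_of(name, camera): "point" ([x, y, z] in m, in world coordinates, good to about 4 mm: a listed point, or the origin of a listed thing).
The state is a dict: "t": time; "joint_positions": joint angles; "dq": joint speeds; "effort": joint torques, N m; "ee_pos": TCP position; "eef_rot": TCP orientation; "force": force on the tool from outside, world axes, zero at the start; "wrist_torque": the same for the moment, N m; "opening": finger opening in m; "gripper_force": force on a finger pad.
Only numpy, scipy, OpenCV 4.12 (cv2) and the standard library are available. Lean on these libraries where they do the work, as an engineer would, in place of code of your own. Each camera call takes 0.05 s, during which the arm holds its last target. There are 200 camera calls.

## Task

Take the one short capped tube out of the rack, stand it in the open three-jaw chuck on top of the bench mixer - lower it right down to the chuck's floor before you let go - and then turn the chuck's round aluminium sleeve clockwise (seen from above) until all three jaws hold the tube firmly, upright and centred, and let go. Leave the long tubes in the rack and do not disturb the other things on the bench.

Things in the scene. Friction and masses are not known exactly. Their poses are not given: they have to be found in the camera images.
- mixer: bench mixer, bolted down: white housing 170 x 150 mm, grey top plate at height 70 mm, with the chuck upright in the middle of its top. Origin: centre of its underside, on the chuck's axis; z up; dial and dark display on its -x side
- chuck_floor (a point): centre of the flat chuck floor on which the tube stands, 80 mm above the bench, between the three jaws. The jaw tops are 48 mm above it. Open (sleeve at 0) the jaw faces leave a round space 24 mm across
- sleeve_grip (a point): point on the chuck's vertical axis at a good height to grip the sleeve, 110 mm above the bench. The sleeve is a fluted round aluminium ring, 54 mm outside diameter, from 81 to 122 mm above the bench, 46 mm bore; grip it across its diameter from above. The tube, once in the chuck, stands up between the fingers: its top is then 46 mm above this point
- sleeve (a joint): angle of the chuck sleeve, rad, growing as it turns clockwise seen from above; starts between 0 and 0.4. Each rad moves all three jaws 2 mm inwards: they touch the 16 mm tube at about 2.0 rad and hold it firmly from about 2.3; hard stop at 2.7. It is stiff (0.15 N m) and stays where it is left, springing back only about 0.1 rad when a tight grip on it is released
- jaw_a: first jaw, a steel bar 6 mm wide, 10 mm long radially, 46 mm tall; origin at the bottom of its gripping face, its x axis points outwards from the chuck's axis
- jaw_b: second jaw, same, 120 degrees round from jaw_a
- jaw_c: third jaw, same, 240 degrees round from jaw_a
- rack: white plastic tube rack 95 (x) x 148 (y) x 30 mm tall, with 2 x 3 holes at a 52 mm pitch (x = +-26, y = -52, 0, 52 mm in its frame), fixed. Hole floors are 6 mm above the bench, holes 18 mm wide. Origin: centre of its underside
- short_tube: the short capped sample tube: 16 mm diameter, flat-bottomed, 76 mm tall in all, clear body with paper label; its grey cap, 19 mm diameter, is the top 18 mm. Origin at the centre of its underside, z up along it. It stands in one of the rack's holes; about 15 g
- long_tube_a: a long capped sample tube, 16 mm diameter, 104 mm tall in all, same clear body and grey cap (19 mm diameter, the top 18 mm) as the short one; origin at the centre of its underside; stands in the rack; a bystander
- long_tube_b: a long capped sample tube, 16 mm diameter, 104 mm tall in all, same clear body and grey cap (19 mm diameter, the top 18 mm) as the short one; origin at the centre of its underside; stands in the rack; a bystander
- long_tube_c: a long capped sample tube, 16 mm diameter, 104 mm tall in all, same clear body and grey cap (19 mm diameter, the top 18 mm) as the short one; origin at the centre of its underside; stands in the rack; a bystander
- beaker: glass beaker, 68 mm diameter, 90 mm tall, a bystander; origin at the centre of its underside
- jar: specimen jar with white lid, 60 mm diameter, 70 mm tall, a bystander; origin at the centre of its underside
- reagent: amber reagent bottle, 68 mm diameter, 150 mm tall, a bystander; origin at the centre of its underside

How it is judged (in metres and radians):
On the way, in this order (a step that is already met when the one before it is completed fails the run):
1. the short tube is lowered, still held by the fingers, into the chuck to within 10 mm of its floor (horizontal distance between short_tube and chuck_floor below 0.008 m and z of short_tube in the frame of mixer between 0.074 and 0.09 m and contact force between the fingers and short_tube above 0.5 N), for 0.05 s.
2. the short tube stands on the chuck's floor, let go (horizontal distance between short_tube and chuck_floor below 0.006 m and z of short_tube in the frame of mixer between 0.076 and 0.085 m and contact force between the fingers and short_tube below 0.2 N), for 0.2 s.
3. all three jaws press on the tube (contact force between each of jaw_a, jaw_b, jaw_c and short_tube above 4 N), for 0.2 s.
At the end, for the whole second after the job is handed in: the short tube stands on the chuck's floor (underside within 4-5 mm of it in height, within 3 mm of the axis), upright within 0.06 rad, at rest, with each of the three jaws pressing on it with more than 4 N (all of step 3 and horizontal distance between short_tube and chuck_floor below 0.003 m and z of short_tube in the frame of mixer between 0.076 and 0.085 m and angle between short_tube's own z axis and vertical below 0.06 rad and linear speed of short_tube below 0.02 m/s); the robot touches nothing.
It fails at once if a long tube is lifted out, tipped or moved by more than 20 mm (distance of any of long_tube_a, long_tube_b, long_tube_c from where it was at the start of the episode above 0.02 m or angle between any of long_tube_a, long_tube_b, long_tube_c's own z axis and vertical above 0.3 rad).
It fails at once if the beaker, the jar or the reagent bottle is moved by more than 30 mm (distance of any of beaker, jar, reagent from where it was at the start of the episode above 0.03 m).
It also fails if it takes over 64 s, if anything falls off the work surface, if the arm or the gripper's body presses on something with over 40 N, if the wrist force passes 120 N, or if a joint passes its speed limit or range.

## Working session

There is one attempt and no reset: what is moved stays moved. The work goes in short steps, Python scripts to look and compute and a tool call to move; the robot and the scene stay as the last step left them, time stands still between calls to the robot, and variables do not carry over. Pictures are saved under pics/ and viewed, at most 10 in all, crops included, and the job is handed in when it is done.

Besides the shell and the picture viewer there is one more tool, called after ">>>" as name(argument=value, ...), one argument or row to a line, values as JSON. move_arm: Moves the arm, as the interface text tells. Its arguments: {"type":"object","properties":{"jaw":{"type":"array","items":{"type":"number"}},"delta_pos":{"type":"array","items":{"type":"array","items":{"type":"number"}}},"yaw":{"type":"array","items":{"type":"number"}},"newtons":{"type":"number"}},"required":["jaw","delta_pos","yaw"]}

```bash
mkdir -p pics; python3 - <<'E'
from bench import monitor, vision, job, robot
import cv2, numpy as np
s=monitor.state();print(s['t'],s['ee_pos'],np.round(s['eef_rot'],3).tolist(),s['opening'],robot.tcp_to_grasp)
ims=[]
for c in ("top","side"):
    p,d=vision.camera(c);ims.append(p)
    for n in ["mixer","chuck_floor","sleeve_grip","rack","short_tube","long_tube_a","beaker","jar","reagent","jaw_a"]:
        if c=="side" and n in("beaker","jar","reagent","jaw_a"):continue
        print(c,n,[(np.round(r['point'],3).tolist(),round(r['score'],2)) for r in vision.place_of(n,c)][:4])
cv2.imwrite("pics/a.png",cv2.resize(np.vstack(ims),(480,600))[:,:,::-1])
cv2.imwrite("pics/top.png",ims[0][:,:,::-1])
print({k:np.round(v,3).tolist() for k,v in vision.get_calibration("wrist").items()})
print(monitor.state()['t'])
E
```

```text
0.0 [0.17796232 0.52006712 0.21812622] [[-0.946, 0.324, -0.0], [0.324, 0.946, -0.001], [0.0, -0.001, -1.0]] 0.09327140194817468 0.0188
top mixer [([0.568, 0.172, -0.002], 0.95), ([0.46, -0.182, 0.004], 0.7), ([0.456, -0.378, 0.001], 0.54)]
top chuck_floor [([0.566, 0.176, 0.084], 0.84)]
top sleeve_grip [([0.524, -0.148, 0.006], 0.42)]
top rack [([0.495, -0.144, 0.0], 0.84)]
top short_tube [([0.526, -0.151, 0.007], 0.39)]
top long_tube_a [([0.507, -0.202, 0.009], 0.63), ([0.49, -0.087, 0.006], 0.43), ([0.462, -0.183, 0.005], 0.38)]
top beaker [([0.761, 0.072, 0.001], 0.67), ([0.512, -0.202, 0.006], 0.5)]
top jar [([0.781, -0.149, -0.001], 0.91), ([0.525, -0.148, 0.006], 0.65)]
top reagent [([0.456, -0.376, 0.0], 0.94)]
top jaw_a [([0.557, 0.183, 0.083], 0.61), ([0.576, 0.171, 0.081], 0.55), ([0.498, -0.142, -0.0], 0.53)]
side mixer [([0.57, 0.175, 0.002], 0.59)]
side chuck_floor [([0.57, 0.176, 0.084], 0.88), ([0.51, -0.196, 0.004], 0.39)]
side sleeve_grip [([0.568, 0.176, 0.111], 0.9)]
side rack [([0.503, -0.14, -0.001], 0.85), ([0.505, -0.196, 0.008], 0.72), ([0.49, -0.088, 0.006], 0.2)]
side short_tube [([0.524, -0.15, 0.002], 0.62)]
side long_tube_a [([0.508, -0.196, 0.006], 0.71), ([0.459, -0.18, 0.006], 0.57), ([0.487, -0.087, 0.004], 0.48)]
{'fx': 291.011, 'fy': 291.011, 'cx': 318.062, 'cy': 196.108, 'tool_from_camera': [[0.0, -0.955, -0.295, 0.084], [1.0, 0.0, 0.0, -0.001], [-0.0, -0.295, 0.955, -0.166], [0.0, 0.0, 0.0, 1.0]]}
0.9
```

View pics/a.png

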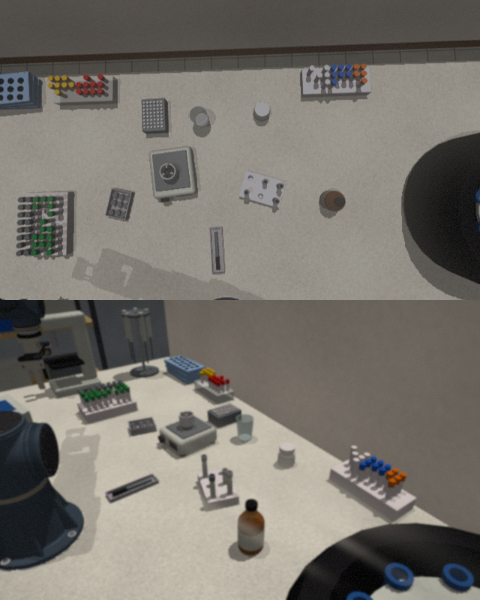

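The pictures show the mixer at (170,172) and the rack at (262,190). The short tube is the middle one, about (0.525, -0.150), in the rack's +x column. The rack is yawed about -19°, so I'll close the fingers along rack x and hover there first.

>>> move_arm(
  jaw=[0.093,0.093,0.093,0.093,0.093,0.093,0.093,0.093],
  delta_pos=[
    [-0.042,-0.04,0],
    [-0.042,-0.04,0],
    [-0.042,-0.04,0],
    [-0.042,-0.04,0],
    [-0.042,-0.04,0],
    [-0.042,-0.04,0],
    [-0.042,-0.04,0],
    [-0.042,-0.04,0],
  ],
  yaw=[0,0,0,0,0,0,0,0],
)

```text
t: 1.9
ee_pos: [0.393, 0.107, 0.2189]
eef_rot: [[-0.946, 0.324, 0.001], [0.324, 0.946, 0.0], [-0.001, 0.0, -1.0]]
force: [1.3, 0.6, -0.0]
opening: 0.0928
gripper_force: 0.0
```

>>> move_arm(
  jaw=[0.06,0.06,0.06,0.06,0.06,0.05,0.045,0.045],
  delta_pos=[
    [-0.042,-0.04,0],
    [-0.042,-0.04,0],
    [-0.042,-0.04,0],
    [-0.042,-0.04,0],
    [-0.042,-0.04,0],
    [0,0,0],
    [0,0,0],
    [0,0,0],
  ],
  yaw=[0,0,0,0,0,10,10,10],
)

```text
t: 2.9
ee_pos: [0.5262, -0.1486, 0.2185]
eef_rot: [[-0.653, 0.758, -0.0], [0.758, 0.653, 0.0], [0.0, -0.0, -1.0]]
force: [0.2, 0.9, -0.4]
opening: 0.0454
gripper_force: 0.0
```

>>> move_arm(
  jaw=[0.045,0.045,0.045,0.045,0.045,0.045,0.045,0.045],
  delta_pos=[
    [0,0,0],
    [0,0,0],
    [0,0,0],
    [0,0,0],
    [0,0,0],
    [0,0,0],
    [0,0,0],
    [0,0,0],
  ],
  yaw=[10,10,10,10,10,10,0,0],
)

```text
t: 3.9
ee_pos: [0.5263, -0.1484, 0.2187]
eef_rot: [[0.32, 0.947, 0.0], [0.947, -0.32, -0.0], [-0.0, 0.0, -1.0]]
force: [-0.4, 0.5, -0.6]
opening: 0.0448
gripper_force: 0.0
```

```bash
cat > h.py <<'E'
from bench import monitor, vision, job, robot
import cv2, numpy as np
def cloud(c="wrist"):
    s=monitor.state(); k=vision.get_calibration(c); p,d=vision.camera(c)
    v,u=np.mgrid[0:400,0:640]
    P=np.stack([(u-k["cx"])/k["fx"]*d,(v-k["cy"])/k["fy"]*d,d],-1)
    if c=="wrist":
        T=np.array(k["tool_from_camera"]); P=P@T[:3,:3].T+T[:3,3]
        P=P@np.array(s["eef_rot"]).T+s["ee_pos"]
    else: P=(P-k["t"])@np.array(k["R"])
    P[d==0]=np.nan
    return p,P,s
def tool(s,w): return np.round(np.array(s["eef_rot"]).T@(np.array(w)-s["ee_pos"]),4)
def circ(Q):
    (x,y),r=cv2.minEnclosingCircle(Q[:,:2].astype(np.float32)); return np.round([x,y,r],4)
E
python3 - <<'E'
from h import *
p,P,s=cloud()
cv2.imwrite("pics/w1.png",p[:,:,::-1])
m=(np.hypot(P[...,0]-.525,P[...,1]+.15)<.018)&(P[...,2]>.065)&(P[...,2]<.1)
Q=P[m]; zt=np.median(Q[:,2]); T=Q[abs(Q[:,2]-zt)<.003]
print(len(Q),zt,T.mean(0),circ(T))
for n in("short_tube","long_tube_a"):print(n,[(np.round(r['point'],3).tolist(),round(r['score'],2)) for r in vision.place_of(n,"wrist")][:4])
E
```

```text
277 0.08220614430037135 [ 0.52358043 -0.15007667  0.08235755] [ 0.5235 -0.1505  0.0094]
short_tube [([0.524, -0.15, 0.005], 0.91)]
long_tube_a [([0.489, -0.082, 0.004], 0.86), ([0.506, -0.202, 0.007], 0.82), ([0.46, -0.18, 0.008], 0.68), ([0.452, -0.377, 0.003], 0.2)]
```

View pics/w1.png

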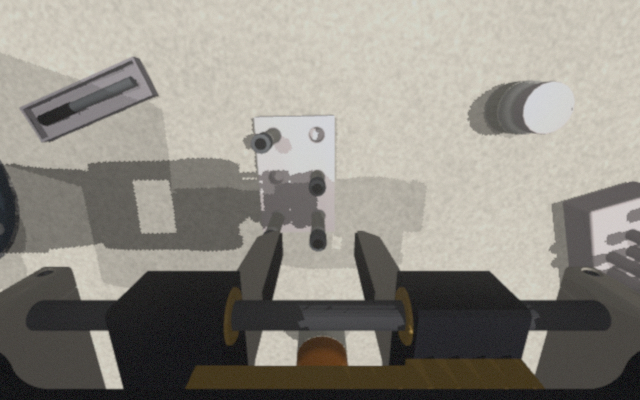

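The short tube's cap top is at about (318,185), between the two long tubes at (262,140) and (318,237). The fingers will straddle it along image u, where it's clear. Cap centre is (0.5235, -0.1503).

>>> move_arm(
  jaw=[0.045,0.045,0.045,0.045,0.045,0.01,0.01,0.01],
  delta_pos=[
    [-0.0027,-0.002,0.04],
    [0,0,0.04],
    [0,0,0.04],
    [0,0,0.038],
    [0,0,0],
    [0,0,0],
    [0,0,0],
    [0,0,0],
  ],
  yaw=[0,0,0,0,0,0,0,0],
  newtons=12,
)

```text
t: 5.05
ee_pos: [0.524, -0.1505, 0.0617]
eef_rot: [[0.324, 0.946, 0.002], [0.946, -0.324, -0.001], [-0.0, 0.002, -1.0]]
force: [0.2, 0.0, 0.5]
opening: 0.0195
gripper_force: 0.0
```

>>> move_arm(
  jaw=[0.01,0.01,0.01,0.01,0.01,0.01,0.01,0.01],
  delta_pos=[
    [0,0,0],
    [0,0,0],
    [0,0,-0.02],
    [0,0,-0.04],
    [0,0,-0.05],
    [0,0,-0.05],
    [0,0,-0.02],
    [0,0,0],
  ],
  yaw=[0,0,0,0,0,0,0,0],
)

```text
t: 6.05
ee_pos: [0.524, -0.1505, 0.242]
eef_rot: [[0.324, 0.946, 0.003], [0.946, -0.324, -0.001], [-0.0, 0.003, -1.0]]
force: [-0.7, -0.6, -1.3]
opening: 0.0187
gripper_force: 12.0
```

>>> move_arm(
  jaw=[0.01,0.01,0.01,0.01,0.01,0.01,0.01,0.01],
  delta_pos=[
    [0.02,-0.004,0],
    [0.04,-0.012,0],
    [0.04,-0.012,0],
    [0.04,-0.012,0],
    [0.04,-0.012,0],
    [0.04,-0.012,0],
    [0.02,0,0],
    [0,0,0],
  ],
  yaw=[0,0,0,0,0,0,0,0],
)

```text
t: 7.05
ee_pos: [0.5406, 0.0985, 0.2397]
eef_rot: [[0.322, 0.947, -0.001], [0.947, -0.322, -0.0], [-0.001, -0.001, -1.0]]
force: [-1.1, -0.8, -0.6]
opening: 0.0185
gripper_force: 12.0
```

```bash
python3 - <<'E'
from h import *
p,P,s=cloud()
print(s['ee_pos'],s['opening'],s['gripper_force'])
cv2.imwrite("pics/w2.png",p[:,:,::-1])
r=np.hypot(P[...,0]-.568,P[...,1]-.176)
for zl,zh in((.115,.124),(.124,.135)):
    Q=P[(r<.036)&(P[...,2]>zl)&(P[...,2]<zh)]; print(zl,len(Q),Q.mean(0),circ(Q))
for n in("chuck_floor","sleeve_grip","jaw_a","short_tube"):print(n,[(np.round(r['point'],4).tolist(),round(r['score'],2)) for r in vision.place_of(n,"wrist")][:4])
np.save("P2.npy",P)
E
```

```text
[0.54055056 0.0984806  0.23970032] 0.01848490344580559 12.000077962875366
0.115 843 [0.56631888 0.17366062 0.12139016] [0.5661 0.1728 0.028 ]
0.124 224 [0.56592204 0.17319947 0.12807844] [0.566  0.1725 0.0258]
chuck_floor [([0.5653, 0.1726, 0.0803], 0.82)]
sleeve_grip [([0.5697, 0.1743, 0.113], 0.59)]
jaw_a [([0.5671, 0.168, 0.0751], 0.65), ([0.5747, 0.1743, 0.0869], 0.62), ([0.5584, 0.1856, 0.0798], 0.6)]
short_tube [([0.5397, 0.0996, 0.1838], 0.75)]
```

View pics/w2.png

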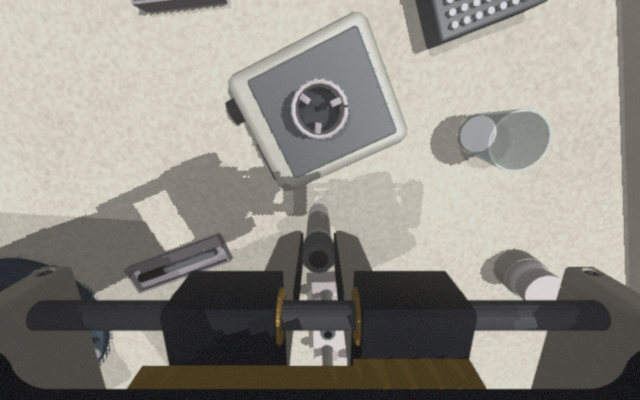

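The picture shows the chuck at (320,108) with its three jaws open and the tube held at (318,250). Chuck axis is (0.566, 0.1727). Next I move over it and descend.

>>> move_arm(
  jaw=[0.01,0.01,0.01,0.01,0.01,0.01,0.01,0.01],
  delta_pos=[
    [0.03,0,0],
    [0.03,0,0],
    [0.0185,0,0],
    [0,0,0.0],
    [0,0,0.03],
    [0,0,0.03],
    [0,0,0.025],
    [0,0,0.01],
  ],
  yaw=[0,0,0,0,0,0,0,0],
)

```text
t: 8.3
ee_pos: [0.5654, 0.1706, 0.1445]
eef_rot: [[0.325, 0.946, -0.002], [0.946, -0.325, -0.001], [-0.001, -0.002, -1.0]]
force: [0.8, 0.6, -0.8]
opening: 0.0187
gripper_force: 12.0
```

>>> move_arm(
  jaw=[0.01,0.01,0.01,0.01,0.01,0.01,0.01,0.01],
  delta_pos=[
    [0,0,0],
    [0,0,0.003],
    [0,0,0.003],
    [0,0,0.001],
    [0,0,0.0],
    [0,0,0.0],
    [0,0,0],
    [0,0,0],
  ],
  yaw=[0,0,0,0,0,0,0,0],
)

```text
t: 9.3
ee_pos: [0.5661, 0.1717, 0.1387]
eef_rot: [[0.324, 0.946, 0.0], [0.946, -0.324, 0.0], [0.0, 0.0, -1.0]]
force: [-0.2, 0.5, -0.6]
opening: 0.0187
gripper_force: 12.0
```

>>> move_arm(
  jaw=[0.01,0.01,0.01,0.01,0.01,0.01,0.01,0.01],
  delta_pos=[
    [0.001,0,0.001],
    [0,0,0.001],
    [0,0,0.001],
    [0,0,0],
    [0,0,0.0],
    [0,0,0.0],
    [0,0,0],
    [0,0,0],
  ],
  yaw=[0,0,0,0,0,0,0,0],
)

```text
t: 10.3
ee_pos: [0.5665, 0.1727, 0.1357]
eef_rot: [[0.324, 0.946, 0.0], [0.946, -0.324, 0.0], [0.0, 0.0, -1.0]]
force: [0.3, -0.4, 0.5]
opening: 0.0188
gripper_force: 12.0
```

>>> move_arm(
  jaw=[0.01,0.01,0.01,0.01,0.01,0.01,0.01,0.01],
  delta_pos=[
    [0,0,0.0005],
    [0,0,0.0005],
    [0,0,0.0005],
    [0,0,0],
    [0,0,0.0],
    [0,0,0.0],
    [0,0,0],
    [0,0,0],
  ],
  yaw=[0,0,0,0,0,0,0,0],
)

```text
t: 11.3
ee_pos: [0.5671, 0.1729, 0.1355]
eef_rot: [[0.324, 0.946, 0.002], [0.946, -0.324, 0.001], [0.001, 0.002, -1.0]]
force: [-2.3, -0.4, 11.5]
opening: 0.0185
gripper_force: 12.0
```

Floor contact is confirmed at 11.5 N. Releasing, rising, then turning back 60° to leave wrist travel for the sleeve.

>>> move_arm(
  jaw=[0.03,0.04,0.04,0.04,0.04,0.04,0.04,0.06],
  delta_pos=[
    [0,0,-0.001],
    [0,0,0],
    [0,0,0],
    [0,0,0],
    [0,0,-0.01],
    [0,0,-0.03],
    [0,0,-0.03],
    [0,0,0],
  ],
  yaw=[0,0,0,0,0,0,0,0],
)

```text
t: 12.3
ee_pos: [0.5675, 0.1729, 0.2078]
eef_rot: [[0.324, 0.946, 0.004], [0.946, -0.324, 0.001], [0.002, 0.004, -1.0]]
force: [0.4, -0.2, -0.4]
opening: 0.0458
gripper_force: 0.0
```

>>> move_arm(
  jaw=[0.093,0.093,0.093,0.093,0.093,0.093,0.093,0.093],
  delta_pos=[
    [0,0,0],
    [0,0,0],
    [0,0,0],
    [0,0,0],
    [0,0,0],
    [0,0,0],
    [0,0,0],
    [0,0,0],
  ],
  yaw=[-10,-10,-10,-10,-10,-10,0,0],
)

```text
t: 13.3
ee_pos: [0.5663, 0.1726, 0.2047]
eef_rot: [[-0.655, 0.756, -0.001], [0.756, 0.655, -0.0], [0.0, -0.001, -1.0]]
force: [-0.4, 0.1, 0.5]
opening: 0.093
gripper_force: 0.0
```

```bash
python3 - <<'E'
from h import *
p,P,s=cloud()
print(s['ee_pos'],np.round(s['eef_rot'],3).tolist(),s['opening'],s['joint_positions'])
r=np.hypot(P[...,0]-.566,P[...,1]-.173)
for zl,zh,R in((.115,.124,.036),(.15,.162,.03)):
    Q=P[(r<R)&(P[...,2]>zl)&(P[...,2]<zh)]; print(zl,len(Q), len(Q) and (Q.mean(0),circ(Q)))
cv2.imwrite("pics/w3.png",p[:,:,::-1])
for n in("chuck_floor","short_tube"):print(n,[(np.round(r['point'],4).tolist(),round(r['score'],2)) for r in vision.place_of(n,"wrist")][:4])
E
```

```text
[0.56626145 0.17260891 0.20471356] [[-0.655, 0.756, -0.001], [0.756, 0.655, -0.0], [0.0, -0.001, -1.0]] 0.093046802229511 [ 1.24481064e+01  2.52646617e+01  8.90146827e+01 -2.14865277e-03
  6.57548002e+01 -2.84353741e+01]
0.115 1009 (array([0.56442189, 0.17511683, 0.12095515]), array([0.5663, 0.1735, 0.028 ]))
0.15 447 (array([0.56515173, 0.17397179, 0.15594521]), array([0.5658, 0.1733, 0.0095]))
chuck_floor [([0.5652, 0.1752, 0.0794], 0.92), ([0.5747, 0.1734, 0.085], 0.43)]
short_tube [([0.5665, 0.1701, 0.0809], 0.67)]
```

View pics/w3.png

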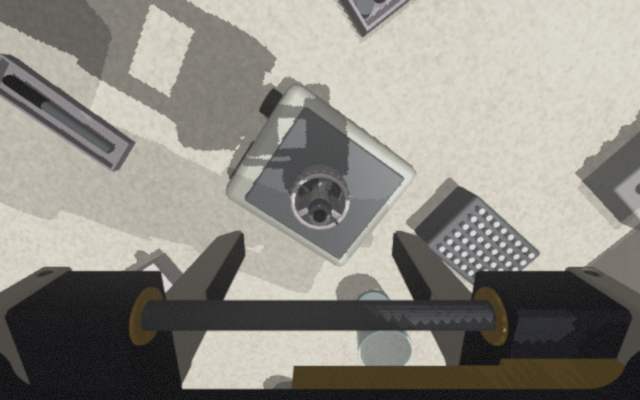

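The tube stands centred in the chuck at (320,212), with its top at 0.156, and the sleeve axis is (0.566, 0.1734). Lowering the fingers around the sleeve and gripping it.

>>> move_arm(
  jaw=[0.093,0.093,0.093,0.093,0.093,0.093,0.04,0.04],
  delta_pos=[
    [0.0005,0.0005,0.03],
    [0,0,0.03],
    [0,0,0.03],
    [0,0,0.023],
    [0,0,0],
    [0,0,0],
    [0,0,0],
    [0,0,0],
  ],
  yaw=[0,0,0,0,0,0,0,0],
  newtons=45,
)

```text
t: 14.45
ee_pos: [0.5668, 0.1734, 0.0929]
eef_rot: [[-0.657, 0.754, 0.001], [0.754, 0.657, 0.0], [-0.001, 0.001, -1.0]]
force: [0.1, -0.5, 0.4]
opening: 0.0778
gripper_force: 0.0
```

>>> move_arm(
  jaw=[0.04,0.04,0.04,0.04,0.04,0.04,0.04,0.04],
  delta_pos=[
    [0,0,0],
    [0,0,0],
    [0,0,0],
    [0,0,0],
    [0,0,0],
    [0,0,0],
    [0,0,0],
    [0,0,0],
  ],
  yaw=[0,0,0,0,2,6,6,6],
)

```text
t: 15.45
ee_pos: [0.5671, 0.1738, 0.0923]
eef_rot: [[-0.357, 0.934, 0.002], [0.934, 0.357, 0.001], [0.0, 0.002, -1.0]]
force: [5.3, 4.4, -1.6]
opening: 0.0545
gripper_force: 45.0
```

```bash
python3 - <<'E'
from h import *
s=monitor.state();print(s['joint_positions'],s['wrist_torque'],s['force'],s['opening'],s['gripper_force'])
E
```

```text
[ 1.25365524e+01  3.31488731e+01  9.40021802e+01  2.36361162e-02
  5.27522750e+01 -8.40296362e+00] [ 0.57798406 -0.42139521  0.17784868] [ 5.2529943   4.40260179 -1.55458005] 0.05448195352510594 44.996348465792835
```

>>> move_arm(
  jaw=[0.04,0.04,0.04,0.04,0.04,0.04,0.04,0.04],
  delta_pos=[
    [0,0,0],
    [0,0,0],
    [0,0,0],
    [0,0,0],
    [0,0,0],
    [0,0,0],
    [0,0,0],
    [0,0,0],
  ],
  yaw=[9,9,9,9,9,9,9,7],
)

```text
t: 16.45
ee_pos: [0.5673, 0.1737, 0.0923]
eef_rot: [[0.756, 0.654, 0.002], [0.654, -0.756, 0.001], [0.002, 0.001, -1.0]]
force: [5.1, 3.1, -3.4]
opening: 0.0537
gripper_force: 45.0
```

```bash
python3 - <<'E'
from h import *
s=monitor.state();print(s['joint_positions'],s['wrist_torque'],s['force'],s['opening'],s['gripper_force'])
E
```

```text
[1.25243236e+01 3.31553645e+01 9.39913820e+01 1.66819915e-02
 5.27245053e+01 6.16590426e+01] [ 0.61655754 -0.71455111  0.17989119] [ 5.05100709  3.06817169 -3.35641513] 0.05371153164115016 44.995308900251985
```

>>> move_arm(
  jaw=[0.04,0.04,0.04,0.04,0.04,0.04,0.04,0.04],
  delta_pos=[
    [0,0,0],
    [0,0,0],
    [0,0,0],
    [0,0,0],
    [0,0,0],
    [0,0,0],
    [0,0,0],
    [0,0,0],
  ],
  yaw=[4,4,3,3,3,3,0,0],
  newtons=55,
)

```text
t: 17.45
ee_pos: [0.5674, 0.1737, 0.0923]
eef_rot: [[0.933, 0.36, 0.002], [0.36, -0.933, 0.001], [0.002, 0.0, -1.0]]
force: [6.0, 2.4, -2.7]
opening: 0.054
gripper_force: 55.0
```

```bash
cat > st.py <<'E'
from h import *
s=monitor.state();print(np.round(s['joint_positions'][5],2),s['wrist_torque'],s['force'],s['opening'],s['gripper_force'])
E
python3 st.py
```

```text
81.42 [ 0.5606268  -0.81592145 -0.0044533 ] [ 5.99213863  2.44154979 -2.73778261] 0.05399891505236749 54.99861179385334
```

>>> move_arm(
  jaw=[0.04,0.04,0.04,0.04,0.04,0.04,0.04,0.04],
  delta_pos=[
    [0,0,0],
    [0,0,0],
    [0,0,0],
    [0,0,0],
    [0,0,0],
    [0,0,0],
    [0,0,0],
    [0,0,0],
  ],
  yaw=[1.5,1.5,1.5,1.5,1.5,1.5,1.5,1.5],
)

```text
t: 18.45
ee_pos: [0.5674, 0.1736, 0.0923]
eef_rot: [[0.987, 0.158, 0.002], [0.158, -0.987, 0.0], [0.002, -0.0, -1.0]]
force: [6.3, 2.9, -1.7]
opening: 0.0536
gripper_force: 55.0
```

```bash
python3 st.py
```

```text
93.44 [ 0.51362235 -0.73846535  0.31899985] [ 6.28892179  2.86722651 -1.73795668] 0.05355087866882802 54.99828960746527
```

>>> move_arm(
  jaw=[0.04,0.04,0.04,0.04,0.04,0.04,0.04,0.04],
  delta_pos=[
    [0,0,0],
    [0,0,0],
    [0,0,0],
    [0,0,0],
    [0,0,0],
    [0,0,0],
    [0,0,0],
    [0,0,0],
  ],
  yaw=[1,1,1,1,1,1,1,1],
)

```text
t: 19.45
ee_pos: [0.5674, 0.1735, 0.0923]
eef_rot: [[1.0, 0.019, 0.002], [0.019, -1.0, 0.0], [0.002, -0.0, -1.0]]
force: [4.8, 2.8, -2.8]
opening: 0.0544
gripper_force: 55.0
```

```bash
python3 st.py
```

```text
101.42 [ 0.51603966 -0.7946301   0.37325317] [ 4.83483076  2.80013212 -2.80303072] 0.05436680651356936 54.99849840067327
```

>>> move_arm(
  jaw=[0.04,0.04,0.04,0.04,0.04,0.04,0.04,0.04],
  delta_pos=[
    [0,0,0],
    [0,0,0],
    [0,0,0],
    [0,0,0],
    [0,0,0],
    [0,0,0],
    [0,0,0],
    [0,0,0],
  ],
  yaw=[0.6,0.6,0.6,0.6,0.6,0.6,0.6,0.6],
)

```text
t: 20.45
ee_pos: [0.5674, 0.1735, 0.0923]
eef_rot: [[0.998, -0.064, 0.002], [-0.064, -0.998, 0.0], [0.002, -0.0, -1.0]]
force: [5.2, 2.4, -3.3]
opening: 0.0539
gripper_force: 55.0
```

```bash
python3 st.py
```

```text
106.2 [ 0.50709765 -0.8163193   0.42448566] [ 5.19862269  2.38278389 -3.31604657] 0.053877122916563804 54.99857755377889
```

Torque is up from 0.18 to 0.42 N·m, so the jaws are well clamped. Releasing and rising to check.

>>> move_arm(
  jaw=[0.06,0.08,0.093,0.093,0.093,0.093,0.093,0.093],
  delta_pos=[
    [0,0,0],
    [0,0,0],
    [0,0,0],
    [0,0,0],
    [0,0,-0.03],
    [0,0,-0.04],
    [0,0,-0.04],
    [0,0,-0.02],
  ],
  yaw=[0,0,0,0,0,0,0,0],
)

```text
t: 21.45
ee_pos: [0.567, 0.1735, 0.2245]
eef_rot: [[0.998, -0.064, 0.003], [-0.064, -0.998, 0.001], [0.003, -0.001, -1.0]]
force: [-0.4, -0.4, -0.1]
opening: 0.0931
gripper_force: 0.0
```

```bash
python3 - <<'E'
from h import *
p,P,s=cloud()
print(s['ee_pos'],s['force'],s['joint_positions'][5])
r=np.hypot(P[...,0]-.566,P[...,1]-.173)
for zl,zh,R in((.115,.124,.036),(.15,.162,.03)):
    Q=P[(r<R)&(P[...,2]>zl)&(P[...,2]<zh)]; print(zl,len(Q), len(Q) and (Q.mean(0),circ(Q)))
cv2.imwrite("pics/w4.png",cv2.resize(p[100:260,220:420],None,fx=3,fy=3,interpolation=cv2.INTER_CUBIC)[:,:,::-1])
E
```

```text
[0.5669673  0.17347107 0.22447644] [-0.44834212 -0.40227922 -0.1324694 ] 106.21080125465308
0.115 876 (array([0.56683696, 0.17247237, 0.121036  ]), array([0.5658, 0.1729, 0.0281]))
0.15 387 (array([0.5666828 , 0.17273011, 0.15606804]), array([0.5658, 0.1728, 0.0095]))
```

View pics/w4.png

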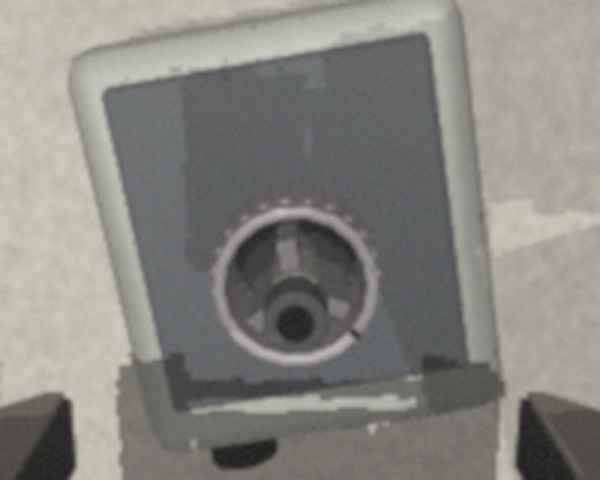

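The mark on the sleeve at (356,332) has turned about 125°, so there was almost no slip. The three jaws sit against the tube, which is upright and centred within 1 mm, and the gripper is clear.

```bash
python3 -c "
from bench import job
print(job.finish_job())"
```

```text
the job is handed in; nothing more can be done
None
```

I put the short tube in the chuck, lowered it to the floor, clamped it by turning the sleeve about 125–130°, then let go and handed the job in. The last picture shows it upright and centred within 1 mm, but jaw force was only judged from sleeve torque (0.18 to 0.42 N·m), and no verdict came back.

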